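# Find which way the food processor's drive cap undoes and hold it lifted off

## Task

Take the orange twist-lock cap off the drive neck of the food processor base. Its thread may be right-handed or left-handed and nothing outside shows which: try turning it one way and then the other until it comes loose, and only then lift it. Finish while still holding the cap in the gripper, upright and still, right above its neck and about 10 cm up, without disturbing the mug, the spice jar or the teaspoon.

Things in the scene. Friction and masses are not known exactly. Their poses are not given: they have to be found in the camera images.
- motor_base: White food processor motor base, fixed, 245 (x) by 150 (y) mm. Origin on the worktop on the vertical drive axis, x towards its motor tower, z up. The tower spans 76 to 156 mm along x from the axis, is 142 mm wide, top 122 mm above the worktop. A grey round seat (radius 56 mm, top 70 mm above the worktop) surrounds the neck. The black knob in front plays no part.
- seat (a point): Centre of the top of the grey seat, on the drive axis, 70 mm above the worktop. The drive neck (31 mm across, 42 mm tall) stands on it under the cap.
- cap_center (a point): Centre (on the axis, half-way up) of the loose orange ribbed round cap: 52 mm outside diameter, 46 mm tall, about 60 g, closed on top, open below; z is its axis, up. It sits over the neck with its underside 2 mm and this point 25 mm above the seat. Its x axis is marked by a white stripe on its top; at the start it points along the motor base's x within 4 degrees.
- stripe (a point): Outer end of the white stripe on the cap's top, 22 mm from the cap's axis; axes as the cap. From stripe-at-tower the cap turns easily, without rising: 12 to 15 degrees the wrong way to a hard stop, or about 68 degrees the right way to a hard stop. It lifts off freely between 45 and 68 degrees the right way, elsewhere only 1 to 2 mm. The right way, clockwise or not, varies.
- mug: Black and white mug, 90 x 122 x 107 mm, standing to the left of the base. Bystander. Origin at the centre of its underside, z up.
- spice_jar: Glass spice jar with a green lid, 46 mm across, 106 mm tall, standing to the right of the base. Bystander. Origin at the centre of its underside, z up.
- teaspoon: Teaspoon with a red handle, 132 x 26 x 11 mm, lying on the worktop to the right. Bystander. Origin at the centre of its underside.
There are look-alikes about, which are no part of the job. Of the things like the part that bears cap_center, leave any that is yellow; of the rest the larger one is meant.

How it is judged:
By the outcome, as a careful person would: the job done as asked, in the order asked, and still so for the second after the job is handed in, while the arm keeps its last pose, push and grip.
It also fails if it takes over 35 s, if anything falls off the work surface, if the arm or the gripper's body presses on something with over 40 N, if the wrist force passes 120 N, or if a joint passes its speed limit or range.

## Robot

A 6-joint arm with a two-finger parallel gripper is mounted at the origin on a cart in front of the work surface, level with it; the furniture and walls round the work are solid. World frame = base frame: x ahead of the robot, y to its left, z up, the work surface at z = 0. Lengths are in m, angles in rad, forces in N, time in s.
With the tool pointing down it reaches from about 0.375 to 0.975 m from the base axis. Payload 3.8 kg.
Tool frame: the origin (TCP) lies on the centre line of the jaws, within the pads' length; the fingertips stand 14 mm ahead of it and the grasp point (between the pads) lies 5 mm behind it (bot.finger_overhang is the distance from the TCP to the fingertips, in m); y points along the fingers, x is the direction in which the jaws open and shut, and the axes are right-handed (so a half turn about y gives the same grasp; the last joint's range is limited). The gripper opens to 85 mm and grips with 20 to 120 N. Pads are 22 mm wide; open, the fingers measure 114 mm over their backs; the gripper's body (76 mm by 85 mm) begins 54 mm behind the grasp point. The pads swing forward as they close: fully open they stand 13 mm farther back than shut.
Start: joints at [-1.185, 0.264, 1.604, -0, 1.274, -0.037], TCP at [0.277, -0.616, 0.245] pointing down, gripper open.
Joint ranges: [-2.63, 2.63], [-0.94, 2.18], [0.31, 2.57], [-1.31, 4.45], [0, 2.66], [-2.55, 2.55]. Speed limits (rad/s): [2.57, 2.57, 3.14, 3.14, 3.14, 3.14].

## Interface

Orientations are given as a rotation vector (axis times angle).
In Python, from workcell import readout, read_camera, bot, spotter gives the robot as it stands.
- The arm moves only by the tool jog_arm, never from a script. Its argument "increments" is a list of rows, each a list of 7 numbers: the shift along the tool's x, y, z in m, then the turn, a rotation vector about the tool's x, y, z in rad, then the opening, from 0 (shut) to 1 (fully open). A call has 1 to 10 rows; each row shifts and turns the pose as measured when the row begins, along the tool's axes as they then stand; what a row does not reach is not made up. A row lasts 1/8 s, in which the tool goes at most 62.5 mm and 10.7 degrees, less where a joint would pass 70% of its speed; a pose out of reach is approached as far as the arm can. A call with a gripper value outside its range is refused whole. The fingers move at their own pace and stop on an object; "force" is the grip in N (left out, the last holds). Time passes only in rows, so rows that do not move let the fingers close. It gives the time, the measured TCP pose, the force and the opening at its end, in the units of the state.
- readout.read_state(): the state, without advancing time (a new reading comes with each control period).
- read_camera(name): name is "side" or "top" or "wrist"; returns a dict with "img" (480x640x3 uint8, blue, green, red), "range_z" (480x640 float32, m along the optical axis (not along the pixel's ray), 0 where there is no reading), "fx", "fy", "cx", "cy" (pixels), "distortion" ([k1, k2, p1, p2, k3] as OpenCV has them; the pictures are not rectified), "world_from_camera" (4x4, takes a point from camera to world coordinates). Camera axes: x right, y down, z forward; pixel columns grow to the right and rows downward; lengths in m; the calibration is good to about 2 mm. A picture is of the moment at which its call begins.
- bot.finish_job(): hands the job in, once; it reports no verdict.
Trained networks look in a picture, given as the dict that the camera call returned (one of the last four; its "shot" number tells which), for a name from the list of things; names that differ only in an ending like _2 or _b are one class to them, and where a whole thing is asked for, a point or a joint stands for the part that bears it (a point fixed in the world has none). Each returns a list of dicts, best first, with "p" (0 to 1); they miss things now and then, are a little off and sometimes report something else, mostly with a low value. They report only what shows in the picture. A call takes as long as a camera call. They do not tell look-alikes from the thing itself.
- spotter.masks_of(picture, thing): "mask" (480x640 bool, what is visible of it) and "location" ([column, row] in pixels, amid what is visible of it).
- spotter.spot_point(picture, thing): "location" ([column, row] in pixels: a listed point, or the origin of a listed thing).
The state is a dict: "time": time; "q": joint angles; "joint_vel": joint speeds; "joint_torque": joint torques, N m; "tool_pos": TCP position; "tcp_rot": TCP orientation; "wrist_force": force on the tool from outside, world axes, zero at the start; "torque": the same for the moment, N m; "width": opening from 0.0 (shut) to 1.0 (fully open).
Only numpy, scipy, OpenCV 4.12 (cv2) and the standard library are available. Lean on these libraries where they do the work, as an engineer would, in place of code of your own. Each camera call takes 0.05 s, during which the arm holds its last target. There are 200 camera calls.

## Working session

There is one attempt and no reset: what is moved stays moved. The work goes in short steps, Python scripts to look and compute and a tool call to move; the robot and the scene stay as the last step left them, time stands still between calls to the robot, and variables do not carry over. Pictures are saved under pics/ and viewed, about 8 in all and at most 12, crops included, and the job is handed in when it is done.

Besides the shell and the picture viewer there is one more tool, called after ">>>" by a JSON object that holds its "name" and its "arguments", one argument or row to a line. jog_arm: Moves the arm, as the interface text tells. Its arguments: {"type":"object","properties":{"increments":{"type":"array"},"force":{"type":"number"}},"required":["increments"]}

```bash
mkdir -p pics; cat > h.py <<'E'
import numpy as np, cv2
from workcell import readout, read_camera, bot, spotter
from scipy.spatial.transform import Rotation as R
def world(p,u,v,z=None):
    """pixel -> world; with range, or on plane z"""
    K=np.array([[p['fx'],0,p['cx']],[0,p['fy'],p['cy']],[0,0,1]])
    n=cv2.undistortPoints(np.array([[[u,v]]],float),K,np.array(p['distortion'],float))[0,0]
    T=np.array(p['world_from_camera']); d=T[:3,:3]@[n[0],n[1],1]; o=T[:3,3]
    if z is None:
        w=p['range_z'][int(round(v))-1:int(round(v))+2,int(round(u))-1:int(round(u))+2]; s=np.median(w)
    else: s=(z-o[2])/d[2]
    return o+s*d
E
python3 - <<'E'
from h import *
np.set_printoptions(precision=4,suppress=True)
ims=[]
for c in ['top','side']:
    p=read_camera(c); ims.append(p['img']); print(c,np.array(p['world_from_camera'])[:3,3])
    for t in ['cap_center','stripe','seat','motor_base','mug','spice_jar','teaspoon']:
        for r in spotter.spot_point(p,t)[:3]:
            u,v=r['location']; print(t,round(r['p'],2),np.round([u,v]),world(p,u,v))
for n,i in zip('ts',ims): cv2.imwrite(f'pics/{n}.png',i)
print(readout.read_state())
E
```

```text
top [ 0.3854 -0.0064  1.0613]
cap_center 0.91 [374. 235.] [ 0.4919 -0.1074  0.1191]
cap_center 0.85 [260. 171.] [0.6086 0.0838 0.046 ]
cap_center 0.8 [365. 319.] [ 0.3563 -0.1009  0.0324]
stripe 0.95 [257. 182.] [0.5899 0.0897 0.0468]
stripe 0.93 [364. 218.] [ 0.5196 -0.0911  0.1176]
stripe 0.78 [375. 316.] [ 0.3612 -0.1191  0.032 ]
seat 0.81 [365. 235.] [ 0.4921 -0.0922  0.1192]
motor_base 0.85 [364. 239.] [ 0.4845 -0.0914  0.1176]
mug 0.68 [284. 282.] [0.4179 0.0399 0.008 ]
spice_jar 0.89 [440. 223.] [ 0.5173 -0.2197  0.0896]
teaspoon 0.76 [474. 195.] [ 0.5797 -0.299   0.0069]
side [0.0372 0.6645 0.5234]
cap_center 0.95 [414. 280.] [ 0.3515 -0.0925  0.0308]
cap_center 0.89 [248. 278.] [0.5956 0.1001 0.0394]
stripe 0.84 [340. 214.] [ 0.5228 -0.0927  0.1191]
stripe 0.82 [413. 270.] [ 0.3906 -0.1764 -0.0005]
stripe 0.71 [249. 272.] [0.6001 0.0915 0.047 ]
seat 0.9 [349. 238.] [ 0.4895 -0.0765  0.0828]
motor_base 0.91 [346. 268.] [0.4404 0.0076 0.0714]
mug 0.83 [346. 313.] [0.4043 0.0619 0.0212]
mug 0.42 [365. 241.] [ 0.4709 -0.1088  0.0698]
spice_jar 0.76 [368. 241.] [ 0.4674 -0.1128  0.069 ]
{'time': 0.8, 'q': array([-1.1849,  0.2639,  1.604 ,  0.    ,  1.2737, -0.0369]), 'joint_vel': array([-0.0004, -0.    , -0.0007, -0.0013, -0.0001, -0.0007]), 'joint_torque': array([  0.0005, -51.4982, -36.7699,  -0.    ,   0.0005,   0.    ]), 'tool_pos': array([ 0.277 , -0.6156,  0.2453]), 'tcp_rot': array([-1.3801,  0.8923, -0.8924]), 'wrist_force': array([-0.9129, -0.3515, -0.3471]), 'torque': array([ 0.0589, -0.0439, -0.0164]), 'width': 0.9995512885342646}
```

View pics/t.png

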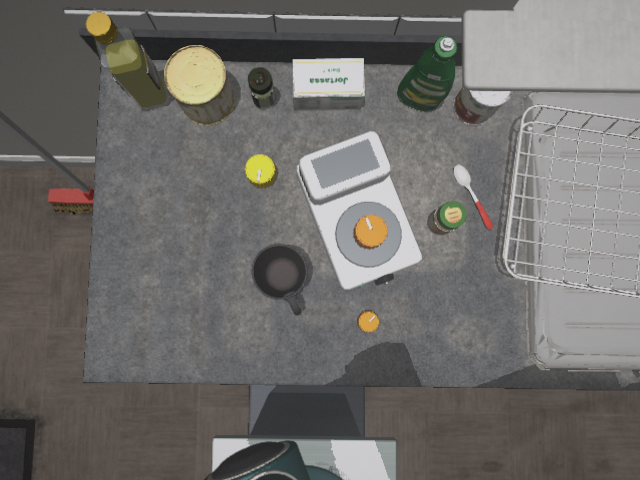

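View pics/s.png

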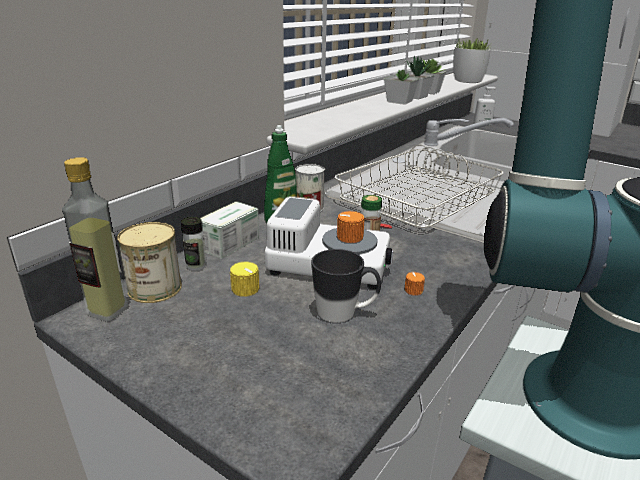

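The top view shows the orange cap on the grey seat at about (371, 232). The small orange look-alike is at (368, 321) and the yellow one at (260, 170). The mug is at (280, 272), the jar at (450, 216) and the spoon at (474, 195). Next I'll measure the cap and the base axis from the range data.

```bash
cat >> h.py <<'E'
def cloud(p):
    K=np.array([[p['fx'],0,p['cx']],[0,p['fy'],p['cy']],[0,0,1]])
    v,u=np.mgrid[:480,:640]
    n=cv2.undistortPoints(np.stack([u,v],-1).reshape(-1,1,2).astype(float),K,np.array(p['distortion'],float))[:,0]
    s=p['range_z'].reshape(-1,1); T=np.array(p['world_from_camera'])
    return (np.c_[n,np.ones(len(n))]*s@T[:3,:3].T+T[:3,3]).reshape(480,640,3)
def cap(p,z0,z1,c,r=0.06):
    """orange/white pixels in height band near c: circle centre, radius, stripe angle"""
    P=cloud(p); hsv=cv2.cvtColor(p['img'],cv2.COLOR_BGR2HSV).astype(int)
    near=(np.hypot(P[...,0]-c[0],P[...,1]-c[1])<r)&(P[...,2]>z0)&(P[...,2]<z1)
    o=near&(hsv[...,0]<20)&(hsv[...,1]>120); 
    (x,y),rad=cv2.minEnclosingCircle(P[o][:,:2].astype(np.float32))
    w=near&(hsv[...,1]<90)&(hsv[...,2]>140)&(np.hypot(P[...,0]-x,P[...,1]-y)<.024)
    sp=P[w][:,:2]; m=sp.mean(0)-[x,y] if len(sp) else [0,0]
    return dict(c=(x,y),rad=rad,z=np.median(P[o][:,2]),mean=P[o].mean(0),n=o.sum(),ns=w.sum(),ang=np.degrees(np.arctan2(m[1],m[0])))
E
python3 - <<'E'
from h import *
np.set_printoptions(precision=4,suppress=True)
p=read_camera('top'); P=cloud(p)
print(cap(p,.110,.13,(.497,-.1)))
# seat ring
g=(np.hypot(P[...,0]-.497,P[...,1]+.1)<.08)&(abs(P[...,2]-.070)<.004)
hsv=cv2.cvtColor(p['img'],cv2.COLOR_BGR2HSV); g2=g&(hsv[...,2]<170)
print('seat',cv2.minEnclosingCircle(P[g2][:,:2].astype(np.float32)),g2.sum(),np.median(P[g2][:,2]))
# tower top
t=(P[...,2]>.115)&(P[...,2]<.13)&(np.hypot(P[...,0]-.62,P[...,1]+.05)<.1)
r=cv2.minAreaRect(P[t][:,:2].astype(np.float32)); print('tower',r,t.sum(),np.degrees(np.arctan2(r[0][1]+.1,r[0][0]-.497)))
for t in ['mug','spice_jar']:
    m=spotter.masks_of(p,t)[0]['mask']; Q=P[m]; Q=Q[Q[:,2]>.03]; print(t,Q.min(0),Q.max(0))
s=readout.read_state(); print(R.from_rotvec(s['tcp_rot']).as_matrix())
E
```

```text
{'c': (0.49943670630455017, -0.10180120915174484), 'rad': 0.026633189991116524, 'z': np.float64(0.11792231569561773), 'mean': array([ 0.4981, -0.102 ,  0.1179]), 'n': np.int64(761), 'ns': np.int64(40), 'ang': np.float64(20.53603259707054)}
seat ((0.5096504092216492, -0.09699220210313797), 0.0671643391251564) 2373 0.06938130517935392
tower ((0.605798602104187, -0.058669544756412506), (0.07440139353275299, 0.13610787689685822), 21.644906997680664) 3507 20.800802283159257
mug [ 0.3618 -0.0064  0.0301] [0.4762 0.0885 1.0613]
spice_jar [ 0.3854 -0.2587  0.0305] [ 0.5504 -0.0064  1.0613]
[[ 0.4103 -0.      0.912 ]
 [-0.912  -0.      0.4103]
 [ 0.     -1.     -0.    ]]
```

>>> {"name": "jog_arm", "arguments": {
  "increments": [
    [-0.036, 0, 0.0395, 0, 0, 0, 1],
    [-0.036, 0, 0.0395, 0, 0, 0, 1],
    [-0.036, 0, 0.0395, 0, 0, 0, 1],
    [-0.036, 0, 0.0395, 0, 0, 0, 1],
    [-0.036, 0, 0.0395, 0, 0, 0, 1],
    [-0.036, 0, 0.0395, 0, 0, 0, 1],
    [-0.036, 0, 0.0395, 0, 0, 0, 1],
    [-0.036, 0, 0.0395, 0, 0, 0, 1],
    [-0.036, 0, 0.0395, 0, 0, 0, 1],
    [-0.036, 0, 0.0395, 0, 0, 0, 1]
  ]
}}

```text
time: 2.2
tool_pos: [0.4958, -0.1154, 0.2466]
tcp_rot: [-1.377, 0.892, -0.905]
wrist_force: [0.8, 0.3, 0.5]
width: 1.001
```

>>> {"name": "jog_arm", "arguments": {
  "increments": [
    [0, 0, 0, 0, -0.164, 0, 1],
    [0, 0, 0, 0, -0.164, 0, 1],
    [0, 0, 0, 0, -0.164, 0, 1],
    [0, 0, 0, 0, -0.164, 0, 1],
    [0, 0, 0, 0, -0.164, 0, 1],
    [0, 0, 0, 0, -0.164, 0, 1],
    [0, 0, 0, 0, 0, 0, 1]
  ]
}}

```text
time: 3.08
tool_pos: [0.4976, -0.1098, 0.2479]
tcp_rot: [-1.572, 0.097, -0.112]
wrist_force: [0.5, 0.1, 0.3]
width: 0.999
```

```bash
cat >> h.py <<'E'
def rel(target):
    s=readout.read_state(); M=R.from_rotvec(s['tcp_rot']).as_matrix()
    print('t',round(s['time'],2),'pos',s['tool_pos'].round(4),'toolx yaw',np.degrees(np.arctan2(M[1,0],M[0,0])).round(2),'y',M[:,1].round(3),'q6',s['q'][5].round(2),'F',s['wrist_force'].round(1),'T',s['torque'].round(2),'w',round(s['width'],3))
    print('tool-frame delta',(M.T@(np.array(target)-s['tool_pos'])).round(4))
E
python3 - <<'E'
from h import *
rel((.498,-.102,.2))
p=read_camera('wrist'); cv2.imwrite('pics/w.png',p['img'])
print(np.array(p['world_from_camera'])[:3,3]); 
try: print(cap(p,.110,.13,(.498,-.102)))
except Exception as e: print(e)
E
```

```text
t 3.08 pos [ 0.4976 -0.1098  0.2479] toolx yaw -7.61 y [ 0.01  -0.004 -1.   ] q6 -0.13 F [0.5 0.1 0.3] T [-0.04 -0.01 -0.04] w 0.999
tool-frame delta [-0.0012  0.0478  0.0079]
[ 0.50636882 -0.04191162  0.37607371]
{'c': (0.5022043585777283, -0.10196631401777267), 'rad': 0.026686161756515503, 'z': np.float64(0.11825832675336223), 'mean': array([ 0.50270622, -0.10119584,  0.11804443]), 'n': np.int64(2939), 'ns': np.int64(185), 'ang': np.float64(21.16481548792894)}
```

View pics/w.png

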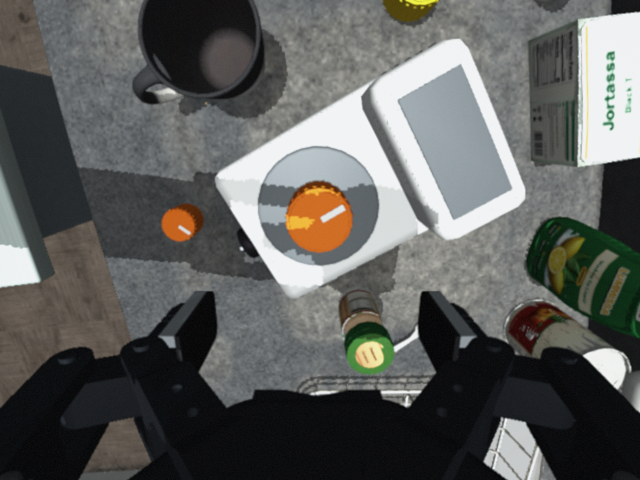

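The wrist view shows the cap at (320, 217), with its stripe pointing at the tower and both open fingers level with the jar row. The top camera puts the centre at x = 0.4985 and the wrist camera at 0.502; both give y = -0.102. I'll descend part way and measure again.

>>> {"name": "jog_arm", "arguments": {
  "increments": [
    [0.001, 0.03, 0.008, 0.003, 0, 0.01, 1],
    [0, 0.03, 0, 0, 0, 0, 1],
    [0, 0.02, 0, 0, 0, 0, 1],
    [0, 0, 0, 0, 0, 0, 1]
  ]
}}

```text
time: 3.62
tool_pos: [0.5011, -0.1023, 0.1673]
tcp_rot: [-1.568, 0.112, -0.117]
wrist_force: [-0.1, 0.3, 0.3]
width: 0.996
```

```bash
python3 - <<'E'
from h import *
p=read_camera('wrist')
try: print(cap(p,.110,.13,(.500,-.102)))
except Exception as e: print(e)
rel((.5,-.102,.093))
E
```

```text
{'c': (0.502269446849823, -0.10186982154846191), 'rad': 0.026593705639243126, 'z': np.float64(0.1182696253029479), 'mean': array([ 0.50211177, -0.10041945,  0.1180078 ]), 'n': np.int64(6067), 'ns': np.int64(337), 'ang': np.float64(20.229870800264496)}
t 3.67 pos [ 0.502  -0.1025  0.1685] toolx yaw -8.35 y [ 0.005 -0.001 -1.   ] q6 -0.1 F [ 0.1 -0.1  0.7] T [-0.04  0.02  0.01] w 1.0
tool-frame delta [-0.0024  0.0755  0.0002]
```

>>> {"name": "jog_arm", "arguments": {
  "increments": [
    [-0.001, 0.03, 0, 0, 0, 0, 1],
    [0, 0.025, 0, 0, 0, 0, 1],
    [0, 0.014, 0, 0, 0, 0, 1],
    [0, 0.004, 0, 0, 0, 0, 1],
    [0, 0, 0, 0, 0, 0, 1]
  ]
}}

```text
time: 4.3
tool_pos: [0.5074, -0.1041, 0.101]
tcp_rot: [-1.57, 0.104, -0.132]
wrist_force: [-0.4, 0.1, 0.7]
width: 0.998
```

```bash
python3 - <<'E'
from h import *
rel((.501,-.102,.093))
E
```

```text
t 4.3 pos [ 0.5074 -0.1041  0.101 ] toolx yaw -8.62 y [ 0.017 -0.004 -1.   ] q6 -0.1 F [-0.4  0.1  0.7] T [ 0.06 -0.03  0.02] w 0.998
tool-frame delta [-0.0068  0.0078  0.0011]
```

>>> {"name": "jog_arm", "arguments": {
  "increments": [
    [-0.006, 0.006, 0.001, 0.002, 0, 0.016, 1],
    [0, 0, 0, 0, 0, 0, 1]
  ]
}}

```text
time: 4.55
tool_pos: [0.5025, -0.1024, 0.0961]
tcp_rot: [-1.567, 0.116, -0.121]
wrist_force: [0.5, -0.3, 0.0]
width: 1.0
```

```bash
python3 - <<'E'
from h import *
rel((.501,-.102,.093))
E
```

```text
t 4.55 pos [ 0.5025 -0.1024  0.0961] toolx yaw -8.63 y [ 0.003 -0.    -1.   ] q6 -0.1 F [ 0.5 -0.3  0. ] T [ 0.02  0.   -0.02] w 1.0
tool-frame delta [-0.0015  0.0031  0.0002]
```

>>> {"name": "jog_arm", "arguments": {
  "increments": [
    [-0.001, 0.001, 0, 0, 0, 0, 0],
    [0, 0, 0, 0, 0, 0, 0],
    [0, 0, 0, 0, 0, 0, 0],
    [0, 0, 0, 0, 0, 0, 0],
    [0, 0, 0, 0, 0, 0, 0],
    [0, 0, 0, 0, 0, 0, 0]
  ],
  "force": 40
}}

```text
time: 5.3
tool_pos: [0.5021, -0.1024, 0.0959]
tcp_rot: [-1.568, 0.114, -0.122]
wrist_force: [-0.2, 0.3, 0.3]
width: 0.595
```

```bash
python3 - <<'E'
from h import *
rel((.501,-.102,.095))
E
```

```text
t 5.3 pos [ 0.5021 -0.1024  0.0959] toolx yaw -8.63 y [ 0.005 -0.001 -1.   ] q6 -0.1 F [-0.2  0.3  0.3] T [-0.03  0.06 -0.03] w 0.595
tool-frame delta [-0.0011  0.0009  0.0002]
```

The grip reads 50.6 mm with no side force. First I'll try counter-clockwise (negative tool y) in small steps.

>>> {"name": "jog_arm", "arguments": {
  "increments": [
    [0, 0, 0, 0, -0.07, 0, 0],
    [0, 0, 0, 0, -0.07, 0, 0],
    [0, 0, 0, 0, -0.07, 0, 0],
    [0, 0, 0, 0, -0.07, 0, 0]
  ]
}}

```text
time: 5.8
tool_pos: [0.5015, -0.1018, 0.096]
tcp_rot: [-1.567, -0.106, 0.101]
wrist_force: [0.4, 0.5, 1.7]
width: 0.595
```

```bash
python3 - <<'E'
from h import *
rel((.502,-.1024,.0959))
E
```

```text
t 5.8 pos [ 0.5015 -0.1018  0.096 ] toolx yaw 7.55 y [ 0.003  0.002 -1.   ] q6 -0.38 F [0.4 0.5 1.7] T [ 0.13  0.13 -2.03] w 0.595
tool-frame delta [ 0.0004  0.0001 -0.0007]
```

The moment rose to -2.0 N·m after 16°, which is a hard stop, so this is the wrong way. Now clockwise.

>>> {"name": "jog_arm", "arguments": {
  "increments": [
    [0, 0, 0, 0, 0.07, 0, 0],
    [0, 0, 0, 0, 0.1, 0, 0],
    [0, 0, 0, 0, 0.1, 0, 0],
    [0, 0, 0, 0, 0.1, 0, 0],
    [0, 0, 0, 0, 0.1, 0, 0],
    [0, 0, 0, 0, 0.1, 0, 0],
    [0, 0, 0, 0, 0.1, 0, 0],
    [0, 0, 0, 0, 0.1, 0, 0]
  ]
}}

```text
time: 6.8
tool_pos: [0.5012, -0.1023, 0.0959]
tcp_rot: [-1.505, 0.517, -0.521]
wrist_force: [-0.4, 0.2, -1.2]
width: 0.594
```

```bash
python3 - <<'E'
from h import *
rel((.5018,-.102,.096))
p=read_camera('wrist'); cv2.imwrite('pics/w2.png',p['img'])
try: print(cap(p,.110,.13,(.502,-.102),.03))
except Exception as e: print(e)
E
```

```text
t 6.8 pos [ 0.5012 -0.1023  0.0959] toolx yaw -38.02 y [ 0.003  0.002 -1.   ] q6 0.41 F [-0.4  0.2 -1.2] T [ 0.   -0.05  0.02] w 0.594
tool-frame delta [ 0.0003 -0.0001  0.0006]
{'c': (0.5018465518951416, -0.10312457382678986), 'rad': 0.027596652507781982, 'z': np.float64(0.11833861306516553), 'mean': array([ 0.50391372, -0.09955518,  0.11796806]), 'n': np.int64(14199), 'ns': np.int64(755), 'ang': np.float64(-7.242512694989116)}
```

View pics/w2.png

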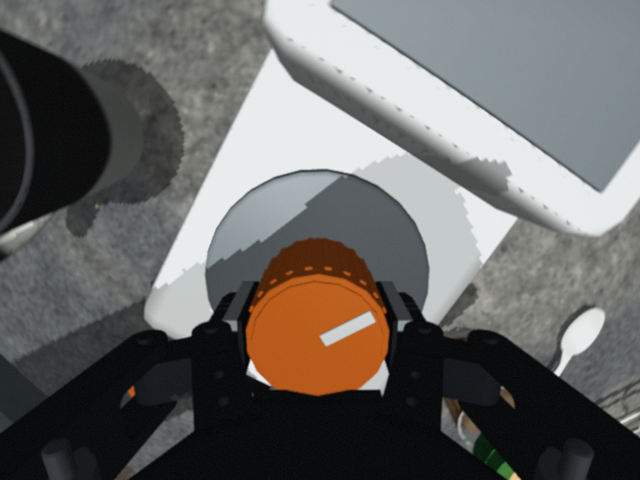

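The view shows the cap held between the pads, with the stripe at about -7° in the world. That is 28° past the tower direction with no moment, so clockwise is the right way. I'll go on to about 56°.

>>> {"name": "jog_arm", "arguments": {
  "increments": [
    [0, 0, 0, 0, 0.1, 0, 0],
    [0, 0, 0, 0, 0.1, 0, 0],
    [0, 0, 0, 0, 0.1, 0, 0],
    [0, 0, 0, 0, 0.1, 0, 0],
    [0, 0, 0, 0, 0.09, 0, 0],
    [0, 0, 0, 0, 0, 0, 0]
  ]
}}

```text
time: 7.6
tool_pos: [0.5016, -0.1023, 0.0959]
tcp_rot: [-1.372, 0.901, -0.905]
wrist_force: [-0.6, -0.5, 1.7]
width: 0.599
```

```bash
python3 - <<'E'
from h import *
rel((.5018,-.102,.196))
p=read_camera('wrist')
print(cap(p,.110,.13,(.502,-.102),.03))
E
```

```text
t 7.6 pos [ 0.5016 -0.1023  0.0959] toolx yaw -66.6 y [ 0.004  0.001 -1.   ] q6 0.91 F [-0.6 -0.5  1.7] T [-0.06  0.09 -0.03] w 0.599
tool-frame delta [-0.0002 -0.1001  0.0007]
{'c': (0.5023711323738098, -0.10316507518291473), 'rad': 0.027420181781053543, 'z': np.float64(0.1183679053296873), 'mean': array([ 0.50571402, -0.10090155,  0.11799638]), 'n': np.int64(14182), 'ns': np.int64(756), 'ang': np.float64(-35.987958298231455)}
```

The stripe is now at -36°, which is 57° of turn and inside the release window, with no moment. I'll lift a little and check.

>>> {"name": "jog_arm", "arguments": {
  "increments": [
    [0, -0.004, 0, 0, 0, 0, 0],
    [0, -0.006, 0, 0, 0, 0, 0],
    [0, 0, 0, 0, 0, 0, 0]
  ]
}}

```text
time: 8.02
tool_pos: [0.5015, -0.1023, 0.1065]
tcp_rot: [-1.373, 0.898, -0.902]
wrist_force: [-0.3, -0.8, -0.1]
width: 0.593
```

```bash
python3 - <<'E'
from h import *
rel((.5018,-.102,.196))
E
```

```text
t 8.03 pos [ 0.5015 -0.1023  0.1065] toolx yaw -66.39 y [ 0.003  0.002 -1.   ] q6 0.91 F [-0.3 -0.8 -0.1] T [-0.03  0.03  0.  ] w 0.593
tool-frame delta [-0.0002 -0.0895  0.0008]
```

It rose 10 mm with no resistance, so the cap is free. Lifting the rest in small steps.

>>> {"name": "jog_arm", "arguments": {
  "increments": [
    [0, -0.008, 0, 0, 0, 0, 0],
    [0, -0.008, 0, 0, 0, 0, 0],
    [0, -0.008, 0, 0, 0, 0, 0],
    [0, -0.008, 0, 0, 0, 0, 0],
    [0, -0.01, 0, 0, 0, 0, 0],
    [0, -0.01, 0, 0, 0, 0, 0],
    [0, -0.012, 0, 0, 0, 0, 0],
    [0, -0.012, 0, 0, 0, 0, 0],
    [0, -0.008, 0, 0, 0, 0, 0],
    [0, 0, 0, 0, 0, 0, 0]
  ]
}}

```text
time: 9.28
tool_pos: [0.5018, -0.1026, 0.1979]
tcp_rot: [-1.373, 0.896, -0.903]
wrist_force: [-0.0, -0.3, 0.0]
width: 0.596
```

```bash
python3 - <<'E'
from h import *
rel((.5018,-.102,.196))
E
```

```text
t 9.28 pos [ 0.5018 -0.1026  0.1979] toolx yaw -66.36 y [ 0.006  0.001 -1.   ] q6 0.91 F [-0.  -0.3  0. ] T [-0.05 -0.01  0.02] w 0.596
tool-frame delta [-0.0005  0.0019  0.0003]
```

>>> {"name": "jog_arm", "arguments": {
  "increments": [
    [0, 0.002, 0, 0.0, 0, 0.004, 0],
    [0, 0, 0, 0, 0, 0, 0],
    [0, 0, 0, 0, 0, 0, 0]
  ]
}}

```text
time: 9.65
tool_pos: [0.5009, -0.1024, 0.1944]
tcp_rot: [-1.371, 0.901, -0.898]
wrist_force: [0.1, 1.1, -0.3]
width: 0.592
```

```bash
python3 - <<'E'
from h import *
rel((.5018,-.102,.196))
p=read_camera('wrist'); a=p['img']
try: print(cap(p,.2,.23,(.502,-.102),.03))
except Exception as e: print(e)
p=read_camera('side'); b=p['img']
cv2.imwrite('pics/e.png',np.hstack([cv2.resize(a,(400,300)),b[130:430,200:600]]))
rel((.5018,-.102,.196)); print(np.abs(readout.read_state()['joint_vel']).max())
E
```

```text
t 9.65 pos [ 0.5009 -0.1024  0.1944] toolx yaw -66.36 y [ 0.002  0.005 -1.   ] q6 0.9 F [ 0.1  1.1 -0.3] T [-0.01 -0.01 -0.04] w 0.592
tool-frame delta [-0.     -0.0016  0.001 ]
{'c': (0.501491904258728, -0.10306592285633087), 'rad': 0.02790127694606781, 'z': np.float64(0.21676853681903596), 'mean': array([ 0.50598211, -0.10068922,  0.21573609]), 'n': np.int64(15133), 'ns': np.int64(756), 'ang': np.float64(-36.11665481763789)}
t 9.75 pos [ 0.5009 -0.1024  0.1944] toolx yaw -66.35 y [ 0.002  0.005 -1.   ] q6 0.9 F [-0.4 -0.2 -1.1] T [ 0.02  0.01 -0.02] w 0.595
tool-frame delta [-0.     -0.0016  0.001 ]
0.002871857244209928
```

View pics/e.png

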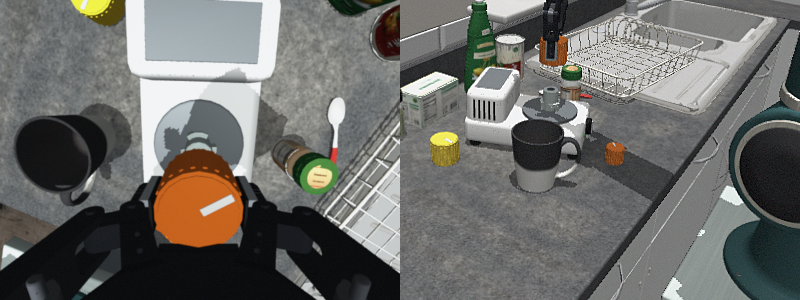

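The cap is held upright above the bare neck, with its top at 0.217 m (up from 0.118 m). The mug, jar and spoon are standing where they were. Handing in.

```bash
python3 -c "
from workcell import bot
print(bot.finish_job())"
```

```text
the job is handed in; nothing more can be done
None
```

The cap is off the neck and the job is handed in, with the gripper still holding the cap about 10 cm above the neck. `finish_job` gave no verdict.

- **Turning:** I gripped the cap at 40 N and tried counter-clockwise first. It met a hard stop after about 16° of gripper turn, with about 2 N·m on the wrist, so that was the wrong way. It then turned freely clockwise to about 57° past the tower, by the stripe.
- **Lifting:** A 10 mm test lift met no resistance, so I raised it about 98 mm in all.
- **Final position:** The cap's top is at 0.217 m, up from 0.118 m. It is within about 1–2 mm of the axis and tilted about 0.3°, judged by the gripper. The arm was still and the grip firm, after about 9.8 s of the 35 s allowed.
- **Bystanders:** In the last wrist and side pictures the mug, spice jar and teaspoon looked undisturbed. I judged this by eye and did not measure their positions again.

**Disagreement:** the top and wrist cameras differed by about 3 mm on the cap's x position. I went in between them, and the grip showed no side force.

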